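# Load the analyser rack in worklist order

### The arm

A 7-joint arm with a two-finger parallel gripper is mounted at the origin on a cart in front of the work surface, level with it; the furniture and walls round the work are solid. World frame = base frame: x ahead of the robot, y to its left, z up, the work surface at z = 0. Lengths are in m, angles in rad, forces in N, time in s.
With the tool pointing down it reaches from about 0.4 to 0.875 m from the base axis. Payload 19.3 kg.
Tool frame: the origin (TCP) lies on the mounting face of the last link; the fingertips stand 173 mm ahead of it and the grasp point (between the pads) lies 155 mm ahead of it; z points along the fingers, y is the line along which they close (so a half turn about z gives the same grasp; the last joint's range is limited). The gripper opens to 85 mm and grips with 20 to 120 N. Pads are 22 mm wide; open, the fingers measure 114 mm over their backs; the gripper's body (76 mm by 85 mm) begins 54 mm behind the grasp point. The pads swing forward as they close: fully open they stand 13 mm farther back than shut.
Start: joints at [1.145, 0.521, -0.036, 1.599, 0.021, 1.021, -0.113], TCP at [0.218, -0.586, 0.405] pointing down, gripper open.
Joint ranges: [-2.91, 2.91], [-0.3, 2.13], [-1.5, 1.42], [0.17, 2.43], [-1.26, 4.41], [0.16, 1.93], [-2.52, 2.52]. Speed limits (rad/s): [1.89, 1.89, 2.39, 2.39, 3.01, 3.01, 3.01].

### API

Orientations are given as [roll, pitch, yaw] about the fixed x, y, z axes, in that order (R = Rz(yaw) Ry(pitch) Rx(roll)).
In Python, from workcell import bot, vision gives the robot as it stands.
- The arm moves only by the shell command python3 -m creep 'ROWS' [FORCE]. ROWS is JSON, a list that holds one entry, the list of rows, each a list of 7 numbers: the opening, from -1 (shut) to 1 (fully open), then the shift along the tool's x, y, z in cm, then the turn, a rotation vector about the tool's x, y, z in rad. In form: [[[grip, tx, ty, tz, rx, ry, rz], ...]]. A call has 1 to 12 rows; each row shifts and turns the commanded pose from where the row before left it, along the tool's axes as they then stand; what a row does not reach is not made up. A row lasts 1/8 s, in which the tool goes at most 62.5 mm and 10.7 degrees, less where a joint would pass 70% of its speed; a pose out of reach is approached as far as the arm can. A call with a gripper value outside its range is refused whole. The fingers move at their own pace and stop on an object; FORCE is the grip in N (left out, the last holds). Time passes only in rows, so rows that do not move let the fingers close. It gives the time, the measured TCP pose, the force, the opening and the grip force at its end, in the units of the state.
- bot.observe(): the state, without advancing time (a new reading comes with each control period).
- vision.grab_frame(name): name is "scene" or "top" or "wrist"; returns a dict with "image" (400x640x3 uint8, blue, green, red), "depth" (400x640 float32, m along the optical axis (not along the pixel's ray), 0 where there is no reading), "fovy" (degrees; the focal length in pixels is half the picture's height over the tangent of half this angle, whatever the lens; pixels are square), "cx", "cy" (the principal point, pixels), "cam_to_world" (4x4, takes a point from camera to world coordinates); the wrist camera has in their place "tool_from_camera" (4x4, takes a point from camera to tool coordinates, whose origin is the TCP and whose axes are the flange's). Camera axes: x right, y down, z forward; pixel columns grow to the right and rows downward; lengths in m; the calibration is good to about 2 mm. A picture is of the moment at which its call begins: read the wrist's pose just before it.
- bot.job_done(): hands the job in; it is judged then, once.
The state is a dict: "clock": time; "qpos": joint angles; "qd": joint speeds; "joint_efforts": joint torques, N m; "position": TCP position; "tool_rot": TCP orientation; "force": force on the tool from outside, world axes, zero at the start; "moment": the same for the moment, N m; "grip_width": finger opening in m; "finger_force": force on a finger pad.
Only numpy, scipy, OpenCV 4.12 (cv2) and the standard library are available. Lean on these libraries where they do the work, as an engineer would, in place of code of your own. Each camera call takes 0.05 s, during which the arm holds its last target. There are 200 camera calls.

### The job

Transfer the four blood samples from the white collection carrier to the grey analyser rack so that they keep their order: counted from each one's carrying grip, the carrier's first sample goes directly after the control tube that already stands in the rack's first well, and the second, third and fourth follow it in the next wells. Seat every tube fully down and upright in its well and keep the samples upright on the way. Leave the control, the plaster roll and the iodine bottle where they are.

Things in the scene. Friction and masses are not known exactly. Their poses are not given: they have to be found in the camera images.
- carrier: White plastic sample carrier, 56 x 174 x 58 mm. Fixed. Origin: centre of underside; z up, +y along the row to the end with the flat carrying grip (z 40, ends at y 129). Wells at x = 0, from the grip: y = +60, +20, -20, -60. Well: deck top z 56, funnel mouth 28 mm wide narrowing to a 17.5 mm bore at z 34, floor z 6. Starts with a sample in each.
- rack: Grey analyser rack with metal end plates, 52 x 214 x 60 mm. Fixed. Origin: centre of underside; z up, +y along the row to the end with the flat carrying grip (z 40, ends at y 148). Wells at x = 0, from the grip: y = +80, +40, 0, -40, -80. Well: deck top z 56, funnel mouth 28 mm wide narrowing to a 17.5 mm bore at z 34, floor z 6. Starts with the control in the first, rest empty.
- sample_1: Capped blood tube, 88 mm long, 13 mm thick, dark red cap 16 mm thick on the top 18 mm, 11 g. Origin: centre of its foot, z up along it. In a well its cap top is 94 mm and its foot 6 mm above the desk. This one starts in the carrier's first well counted from the carrier's grip. All tubes look alike; only place tells them apart.
- sample_2: Capped blood tube, 88 mm long, 13 mm thick, dark red cap 16 mm thick on the top 18 mm, 11 g. Origin: centre of its foot, z up along it. In a well its cap top is 94 mm and its foot 6 mm above the desk. This one starts in the carrier's second well counted from the carrier's grip. All tubes look alike; only place tells them apart.
- sample_3: Capped blood tube, 88 mm long, 13 mm thick, dark red cap 16 mm thick on the top 18 mm, 11 g. Origin: centre of its foot, z up along it. In a well its cap top is 94 mm and its foot 6 mm above the desk. This one starts in the carrier's third well counted from the carrier's grip. All tubes look alike; only place tells them apart.
- sample_4: Capped blood tube, 88 mm long, 13 mm thick, dark red cap 16 mm thick on the top 18 mm, 11 g. Origin: centre of its foot, z up along it. In a well its cap top is 94 mm and its foot 6 mm above the desk. This one starts in the carrier's fourth well counted from the carrier's grip. All tubes look alike; only place tells them apart.
- control: Capped blood tube, 88 mm long, 13 mm thick, dark red cap 16 mm thick on the top 18 mm, 11 g. Origin: centre of its foot, z up along it. In a well its cap top is 94 mm and its foot 6 mm above the desk. This is the control: it already stands in the rack's first well, beside the rack's grip, and stays there.
- plaster_roll: bystander: roll of skin-coloured plaster lying flat, 52 mm across, 25 mm high; origin at the centre of its underside.
- iodine_bottle: bystander: small brown dropper bottle with a black top, 34 mm across, 102 mm high; origin at the centre of its underside.

How it is judged:
At the end, for the whole second after the job is handed in: In the rack, counted from its grip: control, first, second, third and fourth sample, one to a well; each foot within 8 mm of its well's centre along and across the row and at most 6 mm above the well's floor, upright within 0.15 rad, released and at rest (x of sample_1 in the frame of rack between -0.008 and 0.008 m and y of sample_1 in the frame of rack between 0.032 and 0.048 m and z of sample_1 in the frame of rack between 0.002 and 0.012 m and angle between each of sample_1, sample_2, sample_3, sample_4, control's own z axis and vertical below 0.15 rad and linear speed of each of sample_1, sample_2, sample_3, sample_4, control below 0.02 m/s and x of sample_2 in the frame of rack between -0.008 and 0.008 m and y of sample_2 in the frame of rack between -0.008 and 0.008 m and z of sample_2 in the frame of rack between 0.002 and 0.012 m and x of sample_3 in the frame of rack between -0.008 and 0.008 m and y of sample_3 in the frame of rack between -0.048 and -0.032 m and z of sample_3 in the frame of rack between 0.002 and 0.012 m and x of sample_4 in the frame of rack between -0.008 and 0.008 m and y of sample_4 in the frame of rack between -0.088 and -0.072 m and z of sample_4 in the frame of rack between 0.002 and 0.012 m and x of control in the frame of rack between -0.008 and 0.008 m and y of control in the frame of rack between 0.072 and 0.088 m and z of control in the frame of rack between 0.002 and 0.012 m); the robot touches nothing.
It fails at once if a sample or the control is laid over (more than about 35 degrees) (angle between any of sample_1, sample_2, sample_3, sample_4, control's own z axis and vertical above 0.6 rad).
It fails at once if the control is lifted out of its well (z of control in the frame of rack above 0.03 m).
It fails at once if the plaster roll or the iodine bottle is pushed away (more than 20 mm) (distance of any of plaster_roll, iodine_bottle from where it was at the start of the episode above 0.02 m).
It also fails if it takes over 104 s, if anything falls off the work surface, if the arm or the gripper's body presses on something with over 40 N, if the wrist force passes 120 N, or if a joint passes its speed limit or range.

## Working session

There is one attempt and no reset: what is moved stays moved. The work goes in short steps, Python scripts to look and compute and a shell command to move; the robot and the scene stay as the last step left them, time stands still between calls to the robot, and variables do not carry over. Pictures are saved under pics/ and viewed, at most 14 in all, crops included, and the job is handed in when it is done.

```bash
mkdir -p pics; ls
python3 - <<'E'
from workcell import bot, vision
import cv2
print(bot.observe())
for n in ("scene","top"):
    f=vision.grab_frame(n); cv2.imwrite(f"pics/{n}0.png",f["image"]); print(n,f["fovy"],f["cx"],f["cy"],f["cam_to_world"])
E
```

```text
pics
{'clock': 0.0, 'qpos': array([ 1.14478754,  0.52199542, -0.03632227,  1.60001165,  0.02120499,
        1.02110234, -0.11276442]), 'qd': array([ 0.00018166, -0.00073669, -0.00070928,  0.00029267,  0.00167141,
        0.00086336,  0.00020689]), 'joint_efforts': array([ 6.44838528e-04, -9.27101684e+01,  1.98048681e+00, -3.69917822e+01,
        1.79089140e-02,  8.32778140e-03,  7.61178853e-06]), 'position': array([ 0.21764207, -0.5857256 ,  0.40413596]), 'tool_rot': array([-3.14046448e+00,  8.80726281e-05,  3.55832672e-01]), 'force': array([-0.69916992, -0.46748748,  1.40779556]), 'moment': array([-0.01533809, -0.02593221,  0.03243001]), 'finger_force': 0.0, 'grip_width': 0.08525394686989791}
scene 51.303484082548735 318.60401251564616 197.6838785273095 [[ 0.75061195 -0.31107415  0.58293617  0.05208869]
 [-0.66049403 -0.32901956  0.67490278 -0.5864062 ]
 [-0.0181474  -0.89161595 -0.45242863  0.44062803]
 [ 0.          0.          0.          1.        ]]
top 48.28828231775363 327.2326347301955 201.95459724444115 [[ 0.02917671 -0.98865077  0.14737156  0.45218661]
 [-0.99948528 -0.03082253 -0.00889608 -0.003469  ]
 [ 0.01333748 -0.14703614 -0.98904119  0.99020004]
 [ 0.          0.          0.          1.        ]]
```

View pics/top0.png

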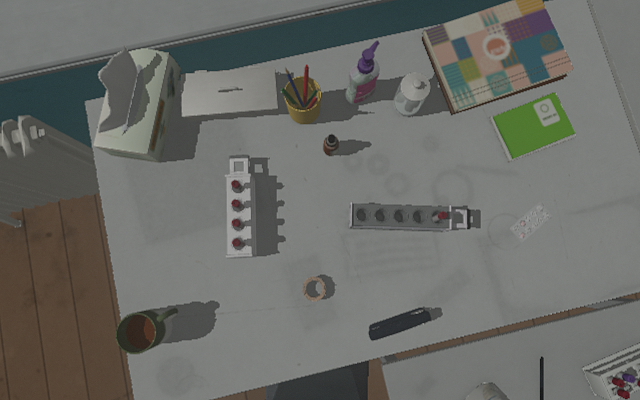

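View pics/scene0.png

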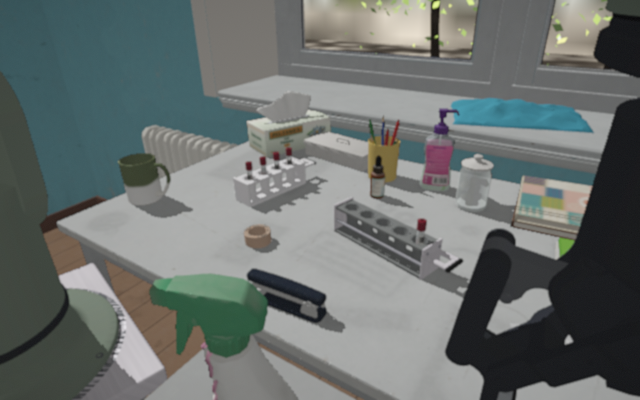

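The top view shows the carrier with its grip up at (238,163) and caps at about (237,186/204/224/243). The rack's grip is right at (460,217), the control is at (440,216), and the empty wells are at x≈420/400/380/361. I'll enlarge crops next.

```bash
cat > h.py <<'E'
from workcell import bot, vision
import cv2, numpy as np
def ray(f,u,v):
    k=200/np.tan(np.radians(f["fovy"])/2)
    return np.array([(u-f["cx"])/k,(v-f["cy"])/k,1.])
def pz(f,u,v,z,M=None):
    M=f["cam_to_world"] if M is None else M
    d=M[:3,:3]@ray(f,u,v); o=M[:3,3]
    return o+d*(z-o[2])/d[2]
def pd(f,u,v,M=None):
    M=f["cam_to_world"] if M is None else M
    return M[:3,:3]@(ray(f,u,v)*f["depth"][int(round(v)),int(round(u))])+M[:3,3]
E
python3 - <<'E'
from h import *
f=vision.grab_frame("top"); I=f["image"]
a=cv2.resize(I[150:265,215:295],None,fx=5,fy=5,interpolation=cv2.INTER_CUBIC)
b=cv2.resize(I[195:240,340:480],None,fx=5.5,fy=5.5,interpolation=cv2.INTER_CUBIC)
cv2.imwrite("pics/c1.png",a);cv2.imwrite("pics/c2.png",b)
np.set_printoptions(precision=4,suppress=True)
for u,v in [(236,186),(237,204),(237,224),(237,243),(440,216),(330,140),(315,278),(120,200),(500,300),(250,300),(400,280)]: print(u,v,pd(f,u,v))
E
```

```text
236 186 [0.6132 0.1756 0.0917]
237 204 [0.5761 0.1713 0.0919]
237 224 [0.5352 0.1684 0.0945]
237 243 [0.4972 0.166  0.0953]
440 216 [ 0.5641 -0.2411  0.0938]
330 140 [ 0.7169 -0.0135  0.0899]
315 278 [0.4313 0.0092 0.0233]
120 200 [ 0.5905  0.4524 -0.0054]
500 300 [ 0.3952 -0.3953  0.0014]
250 300 [0.3799 0.1484 0.0022]
400 280 [ 0.4318 -0.1769 -0.0005]
```

View pics/c1.png

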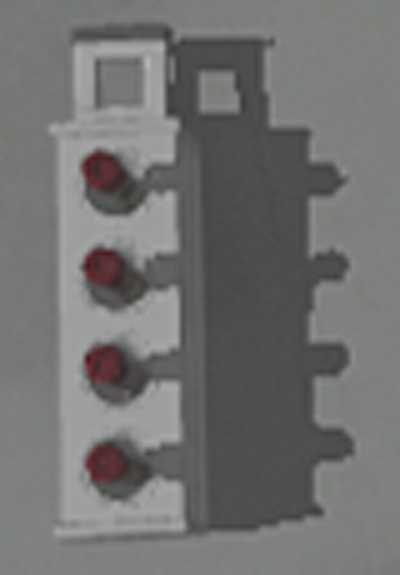

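View pics/c2.png

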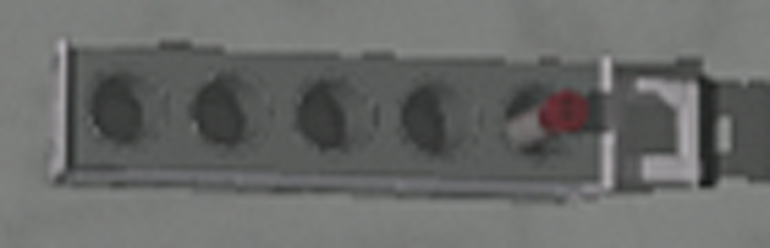

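The first crop shows carrier caps at (100,170), (102,266), (103,362) and (105,462). The second shows the rack's end plates at x≈62 and 606 and the control cap at (563,112). The dark well bottoms at x≈118/218/322/425 are shifted by parallax. I'll compute both frames from the crops.

Run:
```python
from h import *
np.set_printoptions(precision=4,suppress=True)
f=vision.grab_frame("top")
c=lambda x,y:((x+.5)/5+214.5,(y+.5)/5+149.5)
r=lambda x,y:((x+.5)/5.5+339.5,(y+.5)/5.5+194.5)
P=[pz(f,*c(x,y),.093) for x,y in [(100,170),(102,266),(103,362),(105,462)]]
print("caps",*P); 
for n,g,z,L in (("car",c,.057,[(57,128),(180,125),(58,532),(186,528)]),("rack",r,.058,[(62,42),(60,180),(606,60),(606,188)])):
    Q=np.array([pz(f,*g(*p),z) for p in L]); print(n,Q,"mean",Q.mean(0))
    print([np.linalg.norm(Q[i]-Q[j]) for i,j in ((0,1),(0,2),(1,3),(2,3))])
print("control",pz(f,*r(563,112),.093))
```

```text
caps [0.6178 0.1785 0.093 ] [0.5783 0.1753 0.093 ] [0.5393 0.1726 0.093 ] [0.4992 0.1694 0.093 ]
car [[0.642  0.2051 0.057 ]
 [0.645  0.153  0.057 ]
 [0.4716 0.194  0.057 ]
 [0.4748 0.1412 0.057 ]] mean [0.5584 0.1733 0.057 ]
[np.float64(0.05219775026651044), np.float64(0.17079517209464737), np.float64(0.17060469652971944), np.float64(0.05289110705731311)]
rack [[ 0.5921 -0.0618  0.058 ]
 [ 0.5389 -0.0622  0.058 ]
 [ 0.5916 -0.2715  0.058 ]
 [ 0.5422 -0.2709  0.058 ]] mean [ 0.5662 -0.1666  0.058 ]
[np.float64(0.053183773923393705), np.float64(0.20968393875754618), np.float64(0.20877443318026315), np.float64(0.04942951989047169)]
control [ 0.5664 -0.2453  0.093 ]
```

```bash
python3 -m creep '[[[1,0,0,0,0,0,0.14],[1,0,0,0,0,0,0.14],[1,2.5,-4.56,0,0,0,0],[1,2.5,-4.56,0,0,0,0],[1,2.5,-4.56,0,0,0,0],[1,2.5,-4.56,0,0,0,0],[1,2.5,-4.56,0,0,0,0],[1,2.5,-4.56,0,0,0,0],[1,2.5,-4.56,0,0,0,0],[1,2.5,-4.56,0,0,0,0],[1,2.5,-4.56,0,0,0,0],[1,2.5,-4.56,0,0,0,0]]]' 40; python3 -m creep '[[[1,2.5,-4.56,0,0,0,0],[1,2.5,-4.56,0,0,0,0],[1,2.5,-4.56,0,0,0,0],[1,2.5,-4.56,0,0,0,0],[1,2.5,-4.56,0,0,0,0],[1,2.5,-4.56,0,0,0,0],[0,0,0,0,0,0,0],[0,0,0,0,0,0,0]]]'
python3 - <<'E'
from h import *
o=bot.observe();print(o["position"],o["tool_rot"],o["qpos"],o["grip_width"])
f=vision.grab_frame("wrist");cv2.imwrite("pics/w1.png",f["image"]);print(f["tool_from_camera"],f["fovy"])
E
```

```text
clock: 1.7
position: [0.4329, -0.1106, 0.4049]
tool_rot: [3.141, -0.0, 0.076]
force: [1.0, -1.1, 0.3]
grip_width: 0.0852
finger_force: 0.0
clock: 2.7
position: [0.5612, 0.1716, 0.4044]
tool_rot: [3.141, 0.001, 0.076]
force: [0.2, -0.0, -0.4]
grip_width: 0.0514
finger_force: 0.0
[0.56117863 0.17157184 0.40435426] [3.14107524e+00 7.05448974e-04 7.57626860e-02] [-0.19992776  0.47192388 -0.27771755  1.69412559  0.14920638  0.9971371
 -2.02513732] 0.051429612968969286
[[-7.09749463e-04 -9.63143758e-01 -2.68986239e-01  6.79574525e-02]
 [ 9.99999295e-01 -4.27610605e-04 -1.10748594e-03 -1.17430903e-03]
 [ 9.51646800e-04 -2.68986835e-01  9.63143383e-01  3.15988904e-02]
 [ 0.00000000e+00  0.00000000e+00  0.00000000e+00  1.00000000e+00]] 71.21772170351855
```

View pics/w1.png

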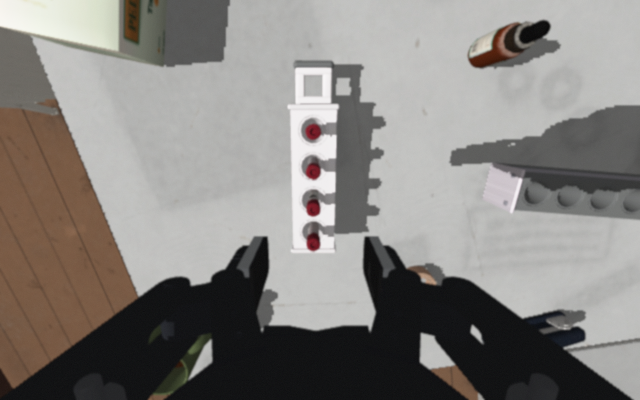

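The wrist view shows four caps at x≈313, y≈131/170/207/242, with the grip up at (313,85) and the rack's far end at the right. I'll locate the cap tops by colour and depth.

```bash
cat >> h.py <<'E'
from scipy.spatial.transform import Rotation as R
def tool():
    o=bot.observe(); M=np.eye(4); M[:3,:3]=R.from_euler('xyz',o["tool_rot"]).as_matrix(); M[:3,3]=o["position"]; return M
def caps(name):
    T=tool() if name=="wrist" else None
    f=vision.grab_frame(name); M=T@f["tool_from_camera"] if name=="wrist" else f["cam_to_world"]
    b,g,r=[f["image"][...,i].astype(int) for i in range(3)]
    m=((r>60)&(r>2*g)&(r>2*b)).astype(np.uint8)
    v,u=np.nonzero(m); d=f["depth"][v,u]
    P=(M[:3,:3]@(np.array([ray(f,a,c) for a,c in zip(u,v)]).T*d)).T+M[:3,3]
    n,lab=cv2.connectedComponents(m); out=[]
    for i in range(1,n):
        Q=P[lab[v,u]==i]; 
        if len(Q)<15 or not .06<np.median(Q[:,2])<.3: continue
        z=np.percentile(Q[:,2],90); t=Q[Q[:,2]>z-.004]; out.append([*((t.min(0)+t.max(0))/2)[:2],z,len(t),*np.median(t,0)[:2]])
    return np.array(out)
def go(x,y,z=None):
    "grasp point target -> tool shift in cm"
    T=tool(); g=T[:3,3]+T[:3,2]*.155
    d=np.array([x,y,g[2] if z is None else z])-g
    return np.round(100*T[:3,:3].T@d,2)
E
python3 - <<'E'
from h import *
np.set_printoptions(precision=4,suppress=True)
print(caps("wrist"));print(caps("top"))
E
```

```text
[[  0.6193   0.1797   0.0942 153.       0.6194   0.18  ]
 [  0.5803   0.1774   0.094  143.       0.5803   0.1771]
 [  0.5817   0.1741   0.094  128.       0.541    0.1743]
 [  0.5618   0.1713   0.0939 118.       0.5012   0.1715]]
[[ 0.8513  0.0398  0.1362 13.      0.8511  0.0397]
 [ 0.7908  0.0217  0.1321  5.      0.7903  0.0216]
 [ 0.2468 -0.596   0.0814 35.      0.2466 -0.5955]
 [ 0.2254 -0.6055  0.0811 34.      0.2261 -0.6046]]
```

Run:
```python
from h import *
print(go(.6194,.1799,.083))
```

```text
[ 5.87 -0.49 16.68]
```

```bash
python3 -m creep '[[[0,2.9,-0.2,0,0,0,0],[0,2.97,-0.29,2.0,0,0,0],[0,0,0,4,0,0,0],[0,0,0,4,0,0,0],[0,0,0,3,0,0,0],[0,0,0,2,0,0,0],[0,0,0,1,0,0,0],[0,0,0,0,0,0,0],[0,0,0,0,0,0,0]]]'
python3 - <<'E'
from h import *
print(go(.6194,.1799,.083))
f=vision.grab_frame("wrist");cv2.imwrite("pics/w2.png",f["image"])
E
```

```text
clock: 3.98
position: [0.6198, 0.1813, 0.2458]
tool_rot: [-3.141, -0.001, 0.076]
force: [-0.5, 0.6, -0.1]
grip_width: 0.0427
finger_force: 0.0
[-0.07  0.14  0.78]
```

View pics/w2.png

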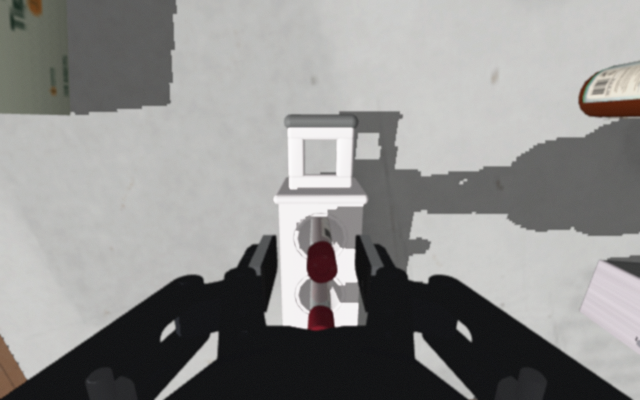

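The cap sits centred between the pads at (320,262). Next I lower the last 7 mm, adjust 1 mm sideways, grip and lift.

```bash
python3 -m creep '[[[0,0,0.1,0.7,0,0,0],[-1,0,0,0,0,0,0],[-1,0,0,0,0,0,0],[-1,0,0,0,0,0,0],[-1,0,0,0,0,0,0],[-1,0,0,0,0,0,0],[-1,0,0,0,0,0,0]]]' 40
python3 -m creep '[[[-1,0,0,-1,0,0,0],[-1,0,0,-2,0,0,0],[-1,0,0,-3,0,0,0],[-1,0,0,-3,0,0,0],[-1,0,0,-1.5,0,0,0],[-1,0,0,0,0,0,0]]]'
```

```text
clock: 4.9
position: [0.6196, 0.1802, 0.2377]
tool_rot: [3.142, -0.0, 0.076]
force: [0.6, -0.3, 0.1]
grip_width: 0.0141
finger_force: 38.9
clock: 5.65
position: [0.6197, 0.1803, 0.344]
tool_rot: [-3.141, -0.002, 0.076]
force: [-0.0, -0.5, -1.4]
grip_width: 0.0146
finger_force: 38.9
```

```bash
python3 -m creep '[[[-1,0,0,0,0,0,-0.166],[-1,0,0,0,0,0,-0.166],[-1,0,0,0,0,0,-0.166],[-1,0,0,0,0,0,-0.166],[-1,0,0,0,0,0,-0.166],[-1,0,0,0,0,0,-0.166],[-1,0,0,0,0,0,-0.166],[-1,0,0,0,0,0,-0.166],[-1,0,0,0,0,0,-0.166]]]'
python3 -m creep '[[[-1,-3,-0.5,0,0,0,0],[-1,-5,-0.77,0,0,0,0],[-1,-5,-0.77,0,0,0,0],[-1,-5,-0.77,0,0,0,0],[-1,-5,-0.77,0,0,0,0],[-1,-5,-0.77,0,0,0,0],[-1,-5,-0.6,0,0,0,0],[-1,-3,-0.4,0,0,0,0],[-1,-2.7,0,0,0,0,0],[-1,0,0,0,0,0,0],[-1,0,0,0,0,0,0]]]'
python3 - <<'E'
from h import *
f=vision.grab_frame("wrist");cv2.imwrite("pics/w3.png",f["image"])
f=vision.grab_frame("top");cv2.imwrite("pics/t3.png",f["image"][150:270,300:460].repeat(5,0).repeat(5,1))
E
```

```text
clock: 6.78
position: [0.6193, 0.1801, 0.3414]
tool_rot: [-3.14, 0.0, 1.575]
force: [-0.5, 0.4, -0.4]
grip_width: 0.0147
finger_force: 38.9
clock: 8.15
position: [0.5656, -0.206, 0.342]
tool_rot: [-3.141, -0.001, 1.57]
force: [0.2, 0.7, -0.3]
grip_width: 0.0146
finger_force: 38.9
```

View pics/w3.png

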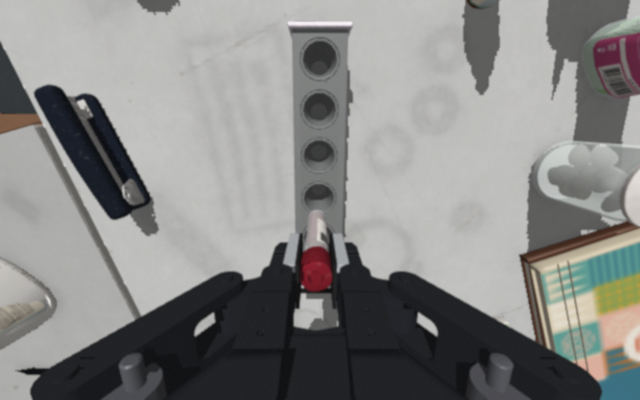

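The wells show clearly along x≈319 at y≈59, 108, 154 and 195, with the held tube in front, its foot at about (317,213). An enlarged crop will give me the centres.

Run:
```python
import cv2
I=cv2.imread("pics/w3.png")[15:295,270:370]
I=cv2.resize(I[:215],None,fx=2.8*1,fy=2.8,interpolation=cv2.INTER_CUBIC); cv2.imwrite("pics/c3.png",I)
```

```text
(no output)
```

View pics/c3.png

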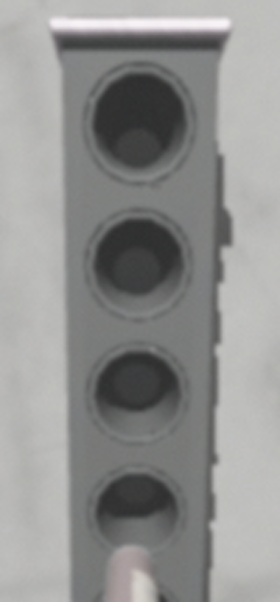

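Run:
```python
from h import *
np.set_printoptions(precision=4,suppress=True)
T=tool(); f=vision.grab_frame("wrist"); M=T@f["tool_from_camera"]
Q=[pz(f,(x+.5)/2.8+269.5,(y+.5)/2.8+14.5,.056,M) for x,y in [(140,124),(138,263.5),(136.5,393.5),(137,508)]]
print(*Q)
def proj(p):
    q=np.linalg.inv(M)@np.append(p,1); k=200/np.tan(np.radians(f["fovy"])/2); return q[0]/q[2]*k+f["cx"],q[1]/q[2]*k+f["cy"]
g=T[:3,3]+T[:3,2]*.155
print("grasp",g,"foot exp",proj(g-[0,0,.077]),"captop",proj(g+[0,0,.011]))
print(caps("wrist"))
```

```text
[ 0.5688 -0.0858  0.056 ] [ 0.5683 -0.1252  0.056 ] [ 0.5679 -0.1652  0.056 ] [ 0.5682 -0.2036  0.056 ]
grasp [ 0.5657 -0.2055  0.1874] foot exp (np.float64(316.1361581540077), np.float64(216.94811324967128)) captop (np.float64(316.6257613440936), np.float64(280.44907329818864))
[[  0.5656  -0.174    0.1988 830.       0.5654  -0.2033]]
```

```bash
python3 -m creep '[[[-1,-0.18,0.25,0,0,0,0],[-1,0,0,3,0,0,0],[-1,0,0,3,0,0,0],[-1,0,0,0.5,0,0,0],[-1,0,0,0.7,0,0,0],[-1,0,0,0.7,0,0,0],[-1,0,0,0,0,0,0]]]'
python3 -m creep '[[[-1,0,0,0.7,0,0,0],[-1,0,0,0.7,0,0,0],[-1,0,0,0.5,0,0,0],[-1,0,0,0.3,0,0,0],[-1,0,0,0,0,0,0]]]'
```

```text
clock: 9.22
position: [0.5682, -0.2085, 0.2637]
tool_rot: [-3.142, 0.0, 1.57]
force: [-0.0, 0.8, 0.2]
grip_width: 0.0143
finger_force: 39.0
clock: 9.85
position: [0.5681, -0.2085, 0.2415]
tool_rot: [-3.141, -0.0, 1.57]
force: [-0.7, 0.4, 0.3]
grip_width: 0.0146
finger_force: 39.0
```

```bash
python3 -m creep '[[[0,0,0,0,0,0,0],[0,0,0,0,0,0,0],[0,0,0,0,0,0,0],[0,0,0,0,0,0,0],[0,0,0,-2,0,0,0],[0,0,0,-4,0,0,0],[0,0,0,-5,0,0,0],[0,0,0,-3,0,0,0],[0,0,0,0,0,0,0]]]'
python3 - <<'E'
from h import *
np.set_printoptions(precision=4,suppress=True)
print(caps("wrist"))
f=vision.grab_frame("wrist");cv2.imwrite("pics/w4.png",f["image"])
E
```

```text
clock: 10.98
position: [0.5685, -0.2084, 0.3853]
tool_rot: [3.137, 0.002, 1.57]
force: [0.4, -0.1, 0.6]
grip_width: 0.0427
finger_force: 0.0
[[  0.5679  -0.2063   0.0941 185.       0.5679  -0.2065]
 [  0.5677  -0.2454   0.0939 160.       0.5677  -0.2454]]
```

View pics/w4.png

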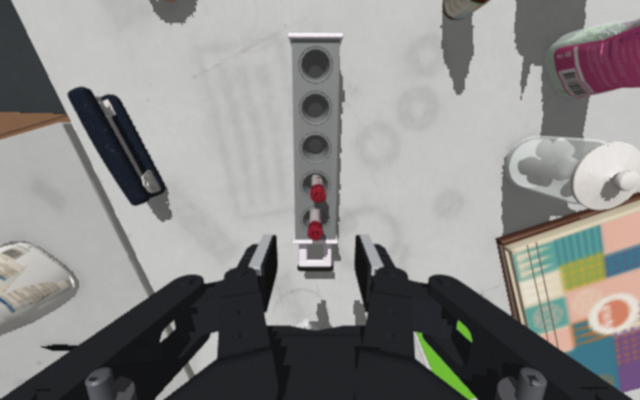

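Sample 1 is seated beside the control, with caps at (317,192) and (316,230), both at z 0.094. Now sample 2.

```bash
python3 -m creep '[[[0,3,0.15,0,0,0,0],[0,5,0.2,0,0,0,0],[0,5,0.2,0,0,0,0],[0,5,0.2,0,0,0,0],[0,5,0.2,0,0,0,0],[0,5,0.2,0,0,0,0],[0,5,0,0,0,0,0],[0,3.57,0,0,0,0,0],[0,2,0,0,0,0,0]]]'
python3 -m creep '[[[0,0,0,0,0,0,0.166],[0,0,0,0,0,0,0.166],[0,0,0,0,0,0,0.166],[0,0,0,0,0,0,0.166],[0,0,0,0,0,0,0.166],[0,0,0,0,0,0,0.166],[0,0,0,0,0,0,0.166],[0,0,0,0,0,0,0.166],[0,0,0,0,0,0,0.166],[0,0,0,0,0,0,0],[0,0,0,0,0,0,0]]]'
python3 - <<'E'
from h import *
print(go(.580,.1773,.083), caps("wrist"))
E
```

```text
clock: 12.2
position: [0.5796, 0.179, 0.3811]
tool_rot: [-3.14, -0.0, 1.572]
force: [-0.0, -1.2, 0.5]
grip_width: 0.0423
finger_force: 0.0
clock: 13.58
position: [0.5801, 0.1769, 0.3815]
tool_rot: [3.141, 0.0, 0.079]
force: [1.2, 0.9, -0.1]
grip_width: 0.0423
finger_force: 0.0
[ 1.000e-02 -5.000e-02  1.435e+01] [[6.10696452e-01 1.77400658e-01 9.42282877e-02 1.65000000e+02
  5.80601517e-01 1.77404497e-01]
 [5.40979336e-01 1.74300493e-01 9.39496391e-02 1.44000000e+02
  5.40845351e-01 1.74309245e-01]
 [5.00994973e-01 1.71169037e-01 9.39854548e-02 1.29000000e+02
  5.00917257e-01 1.71301619e-01]]
```

```bash
python3 -m creep '[[[0,0,-0.05,4,0,0,0],[0,0,0,4,0,0,0],[0,0,0,3,0,0,0],[0,0,0,2,0,0,0],[0,0,0,1.3,0,0,0],[0,0,0,0,0,0,0],[-1,0,0,0,0,0,0],[-1,0,0,0,0,0,0],[-1,0,0,0,0,0,0],[-1,0,0,0,0,0,0],[-1,0,0,0,0,0,0],[-1,0,0,0,0,0,0]]]'
python3 -m creep '[[[-1,0,0,-1,0,0,0],[-1,0,0,-2,0,0,0],[-1,0,0,-3,0,0,0],[-1,0,0,-3,0,0,0],[-1,0,0,-1.5,0,0,0],[-1,0,0,0,0,0,0]]]'
python3 -m creep '[[[-1,0,0,0,0,0,-0.166],[-1,0,0,0,0,0,-0.166],[-1,0,0,0,0,0,-0.166],[-1,0,0,0,0,0,-0.166],[-1,0,0,0,0,0,-0.166],[-1,0,0,0,0,0,-0.166],[-1,0,0,0,0,0,-0.166],[-1,0,0,0,0,0,-0.166],[-1,0,0,0,0,0,-0.166],[-1,0,0,0,0,0,0]]]'
```

```text
clock: 15.12
position: [0.5804, 0.1778, 0.2396]
tool_rot: [-3.141, -0.002, 0.076]
force: [0.0, -0.7, 7.4]
grip_width: 0.0145
finger_force: 39.2
clock: 15.88
position: [0.5801, 0.1777, 0.3449]
tool_rot: [-3.141, -0.002, 0.076]
force: [-0.4, -0.3, -0.3]
grip_width: 0.0145
finger_force: 39.1
clock: 17.12
position: [0.5799, 0.1774, 0.3425]
tool_rot: [-3.14, -0.0, 1.569]
force: [0.5, 0.1, -1.3]
grip_width: 0.0146
finger_force: 39.0
```

```bash
python3 -m creep '[[[-1,-3,-0.2,0,0,0,0],[-1,-5,-0.2,0,0,0,0],[-1,-5,-0.2,0,0,0,0],[-1,-5,-0.2,0,0,0,0],[-1,-5,-0.2,0,0,0,0],[-1,-5,-0.17,0,0,0,0],[-1,-4,0,0,0,0,0],[-1,-2.55,0,0,0,0,0],[-1,0,0,0,0,0,0],[-1,0,0,0,0,0,0]]]'
python3 - <<'E'
from h import *
print(go(.5682,-.168), caps("wrist"))
E
```

```text
clock: 18.38
position: [0.5679, -0.167, 0.3434]
tool_rot: [-3.141, -0.001, 1.568]
force: [0.3, 0.0, 0.1]
grip_width: 0.0144
finger_force: 39.0
[-0.11  0.03 -0.  ] [[ 5.67593692e-01 -1.35923957e-01  1.97505757e-01  8.05000000e+02
   5.67610204e-01 -1.65630807e-01]]
```

```bash
python3 -m creep '[[[-1,-0.05,0.03,3,0,0,0],[-1,0,0,3,0,0,0],[-1,0,0,0.5,0,0,0],[-1,0,0,0.7,0,0,0],[-1,0,0,0.7,0,0,0],[-1,0,0,0.7,0,0,0],[-1,0,0,0.7,0,0,0],[-1,0,0,0.5,0,0,0],[-1,0,0,0.2,0,0,0],[-1,0,0,0,0,0,0]]]'
```

```text
clock: 19.68
position: [0.5683, -0.1683, 0.2437]
tool_rot: [-3.142, -0.0, 1.57]
force: [0.4, 0.5, -0.1]
grip_width: 0.0144
finger_force: 39.0
```

```bash
python3 -m creep '[[[0,0,0,0,0,0,0],[0,0,0,0,0,0,0],[0,0,0,0,0,0,0],[0,0,0,0,0,0,0],[0,0,0,-2,0,0,0],[0,0,0,-4,0,0,0],[0,0,0,-5,0,0,0],[0,0,0,-3,0,0,0],[0,0,0,0,0,0,0]]]'
python3 - <<'E'
from h import *
print(go(.5405,.1745), caps("wrist"))
E
```

```text
clock: 20.8
position: [0.5686, -0.1681, 0.3872]
tool_rot: [3.137, 0.001, 1.57]
force: [-0.5, 0.4, -0.8]
grip_width: 0.0428
finger_force: 0.0
[34.28 -2.91 -0.06] [[ 5.69415211e-01 -1.66889883e-01  9.41691943e-02  1.73000000e+02
   5.69902362e-01 -1.66718138e-01]
 [ 5.69349590e-01 -1.55708648e-01  9.38374313e-02  1.64000000e+02
   5.69343544e-01 -2.05783238e-01]
 [ 5.67706097e-01 -2.44955121e-01  9.38194969e-02  1.43000000e+02
   5.67686737e-01 -2.44461591e-01]]
```

Sample 2 is seated (cap at z 0.094). Now sample 3.

```bash
python3 -m creep '[[[0,3,-0.3,0,0,0,0],[0,5,-0.5,0,0,0,0],[0,5,-0.5,0,0,0,0],[0,5,-0.5,0,0,0,0],[0,5,-0.5,0,0,0,0],[0,5,-0.5,0,0,0,0],[0,4.28,0,0,0,0,0],[0,2,0,0,0,0,0]]]'
python3 -m creep '[[[0,0,0,0,0,0,0.166],[0,0,0,0,0,0,0.166],[0,0,0,0,0,0,0.166],[0,0,0,0,0,0,0.166],[0,0,0,0,0,0,0.166],[0,0,0,0,0,0,0.166],[0,0,0,0,0,0,0.166],[0,0,0,0,0,0,0.166],[0,0,0,0,0,0,0.166],[0,0,0,0,0,0,0],[0,0,0,0,0,0,0]]]'
python3 - <<'E'
from h import *
print(go(.5405,.1745,.083), caps("wrist"))
E
```

```text
clock: 21.85
position: [0.5398, 0.177, 0.3833]
tool_rot: [-3.14, -0.001, 1.573]
force: [-0.7, -1.2, 1.1]
grip_width: 0.0426
finger_force: 0.0
clock: 23.22
position: [0.5405, 0.1746, 0.3835]
tool_rot: [3.141, 0.001, 0.08]
force: [-0.4, 0.1, -0.5]
grip_width: 0.0424
finger_force: 0.0
[2.000e-02 1.000e-02 1.455e+01] [[5.70921175e-01 1.74887075e-01 9.40663338e-02 1.57000000e+02
  5.40614707e-01 1.74303926e-01]
 [5.00781132e-01 1.71515868e-01 9.38725547e-02 1.45000000e+02
  5.00958777e-01 1.71360317e-01]]
```

```bash
python3 -m creep '[[[0,0,0,4,0,0,0],[0,0,0,4,0,0,0],[0,0,0,3,0,0,0],[0,0,0,2,0,0,0],[0,0,0,1.5,0,0,0],[0,0,0,0,0,0,0],[-1,0,0,0,0,0,0],[-1,0,0,0,0,0,0],[-1,0,0,0,0,0,0],[-1,0,0,0,0,0,0],[-1,0,0,0,0,0,0],[-1,0,0,0,0,0,0]]]'
python3 -m creep '[[[-1,0,0,-1,0,0,0],[-1,0,0,-2,0,0,0],[-1,0,0,-3,0,0,0],[-1,0,0,-3,0,0,0],[-1,0,0,-1.5,0,0,0],[-1,0,0,0,0,0,0]]]'
python3 -m creep '[[[-1,0,0,0,0,0,-0.166],[-1,0,0,0,0,0,-0.166],[-1,0,0,0,0,0,-0.166],[-1,0,0,0,0,0,-0.166],[-1,0,0,0,0,0,-0.166],[-1,0,0,0,0,0,-0.166],[-1,0,0,0,0,0,-0.166],[-1,0,0,0,0,0,-0.166],[-1,0,0,0,0,0,-0.166],[-1,0,0,0,0,0,0]]]'
python3 - <<'E'
from h import *
print(go(.568,-.128))
E
```

```text
clock: 24.78
position: [0.5409, 0.1747, 0.2395]
tool_rot: [-3.141, -0.001, 0.076]
force: [-0.2, -1.0, 6.7]
grip_width: 0.0145
finger_force: 39.3
clock: 25.52
position: [0.5407, 0.1745, 0.3444]
tool_rot: [-3.141, -0.002, 0.076]
force: [0.6, -0.4, -0.5]
grip_width: 0.0149
finger_force: 39.1
clock: 26.78
position: [0.5405, 0.1743, 0.3425]
tool_rot: [-3.14, -0.0, 1.569]
force: [0.1, 0.9, -0.3]
grip_width: 0.0143
finger_force: 39.1
[-3.022e+01  2.840e+00 -1.000e-02]
```

```bash
python3 -m creep '[[[-1,-3,0.4,0,0,0,0],[-1,-5,0.6,0,0,0,0],[-1,-5,0.6,0,0,0,0],[-1,-5,0.6,0,0,0,0],[-1,-5,0.6,0,0,0,0],[-1,-4.5,0,0,0,0,0],[-1,-2.7,0,0,0,0,0],[-1,0,0,0,0,0,0],[-1,0,0,0,0,0,0]]]'
python3 - <<'E'
from h import *
print(go(.5682,-.128), caps("wrist"))
E
```

```text
clock: 27.9
position: [0.5682, -0.1267, 0.3433]
tool_rot: [-3.141, -0.001, 1.568]
force: [-0.2, 0.6, 0.5]
grip_width: 0.0145
finger_force: 39.1
[-0.14  0.   -0.  ] [[ 5.67714294e-01 -9.55777052e-02  1.97589546e-01  8.21000000e+02
   5.67881733e-01 -1.25599189e-01]
 [ 5.67286694e-01 -2.40772903e-01  9.38479624e-02  2.40000000e+01
   5.66825256e-01 -2.40661172e-01]]
```

```bash
python3 -m creep '[[[-1,-0.1,0,3,0,0,0],[-1,0,0,3,0,0,0],[-1,0,0,0.5,0,0,0],[-1,0,0,0.7,0,0,0],[-1,0,0,0.7,0,0,0],[-1,0,0,0.7,0,0,0],[-1,0,0,0.7,0,0,0],[-1,0,0,0.5,0,0,0],[-1,0,0,0.2,0,0,0],[-1,0,0,0,0,0,0]]]'
python3 -m creep '[[[0,0,0,0,0,0,0],[0,0,0,0,0,0,0],[0,0,0,0,0,0,0],[0,0,0,0,0,0,0],[0,0,0,-2,0,0,0],[0,0,0,-4,0,0,0],[0,0,0,-5,0,0,0],[0,0,0,-3,0,0,0],[0,0,0,0,0,0,0]]]'
python3 - <<'E'
from h import *
print(go(.501,.1715), caps("wrist"))
E
```

```text
clock: 29.2
position: [0.5683, -0.1285, 0.2437]
tool_rot: [-3.142, -0.0, 1.57]
force: [0.1, 0.7, 1.3]
grip_width: 0.0144
finger_force: 39.1
clock: 30.32
position: [0.5686, -0.1283, 0.3871]
tool_rot: [3.137, 0.001, 1.57]
force: [0.2, -0.6, 0.4]
grip_width: 0.0429
finger_force: 0.0
[29.99 -6.86 -0.06] [[ 6.81062137e-01 -1.76975358e-02  1.31370046e-01  1.47000000e+02
   7.89318094e-01  1.93330173e-02]
 [ 5.68972124e-01 -9.70186253e-02  9.40978457e-02  1.72000000e+02
   5.68968189e-01 -1.27982677e-01]
 [ 5.70391763e-01 -1.66829146e-01  9.40649627e-02  1.61000000e+02
   5.69894659e-01 -1.66146510e-01]
 [ 5.69824997e-01 -1.35704752e-01  9.37999895e-02  1.50000000e+02
   5.69819935e-01 -2.05589839e-01]
 [ 5.68166581e-01 -2.44651625e-01  9.35017525e-02  1.10000000e+02
   5.68683807e-01 -2.44216299e-01]]
```

Sample 3 is seated. Now sample 4.

```bash
python3 -m creep '[[[0,3,-0.7,0,0,0,0],[0,5,-1.3,0,0,0,0],[0,5,-1.3,0,0,0,0],[0,5,-1.3,0,0,0,0],[0,5,-1.3,0,0,0,0],[0,4.5,-0.9,0,0,0,0],[0,2.5,0,0,0,0,0],[0,0,0,0,0,0,0]]]'
python3 -m creep '[[[0,0,0,0,0,0,0.166],[0,0,0,0,0,0,0.166],[0,0,0,0,0,0,0.166],[0,0,0,0,0,0,0.166],[0,0,0,0,0,0,0.166],[0,0,0,0,0,0,0.166],[0,0,0,0,0,0,0.166],[0,0,0,0,0,0,0.166],[0,0,0,0,0,0,0.166],[0,0,0,0,0,0,0],[0,0,0,0,0,0,0]]]'
python3 - <<'E'
from h import *
print(go(.501,.1715,.083), caps("wrist"),bot.observe()["qpos"])
E
```

```text
clock: 31.38
position: [0.4999, 0.1734, 0.3834]
tool_rot: [-3.141, -0.001, 1.573]
force: [-0.3, -1.1, -0.6]
grip_width: 0.0429
finger_force: 0.0
clock: 32.75
position: [0.5006, 0.1711, 0.3836]
tool_rot: [3.141, 0.0, 0.079]
force: [0.9, 0.5, 0.1]
grip_width: 0.0428
finger_force: 0.0
[ 0.05 -0.04 14.56] [[5.00816873e-01 1.71621442e-01 9.40021823e-02 1.62000000e+02
  5.00784878e-01 1.71556919e-01]] [-0.10280079  0.42430712 -0.44679227  1.85783866  0.22715652  0.90989914
 -2.14769725]
```

```bash
python3 -m creep '[[[0,0,0,4,0,0,0],[0,0,0,4,0,0,0],[0,0,0,3,0,0,0],[0,0,0,2,0,0,0],[0,0,0,1.5,0,0,0],[0,0,0,0,0,0,0],[-1,0,0,0,0,0,0],[-1,0,0,0,0,0,0],[-1,0,0,0,0,0,0],[-1,0,0,0,0,0,0],[-1,0,0,0,0,0,0],[-1,0,0,0,0,0,0]]]'
python3 -m creep '[[[-1,0,0,-1,0,0,0],[-1,0,0,-2,0,0,0],[-1,0,0,-3,0,0,0],[-1,0,0,-3,0,0,0],[-1,0,0,-1.5,0,0,0],[-1,0,0,0,0,0,0]]]'
python3 -m creep '[[[-1,0,0,0,0,0,-0.166],[-1,0,0,0,0,0,-0.166],[-1,0,0,0,0,0,-0.166],[-1,0,0,0,0,0,-0.166],[-1,0,0,0,0,0,-0.166],[-1,0,0,0,0,0,-0.166],[-1,0,0,0,0,0,-0.166],[-1,0,0,0,0,0,-0.166],[-1,0,0,0,0,0,-0.166],[-1,0,0,0,0,0,0]]]'
python3 - <<'E'
from h import *
print(go(.568,-.088))
E
```

```text
clock: 34.3
position: [0.5009, 0.1717, 0.2394]
tool_rot: [-3.141, -0.001, 0.076]
force: [0.4, -0.3, 7.3]
grip_width: 0.0148
finger_force: 39.4
clock: 35.05
position: [0.5007, 0.1715, 0.3444]
tool_rot: [-3.141, -0.001, 0.075]
force: [0.3, -0.0, -0.9]
grip_width: 0.0144
finger_force: 39.1
clock: 36.3
position: [0.5005, 0.1713, 0.3426]
tool_rot: [-3.14, -0.0, 1.569]
force: [-0.3, -0.0, -1.0]
grip_width: 0.0149
finger_force: 39.0
[-2.592e+01  6.830e+00 -2.000e-02]
```

```bash
python3 -m creep '[[[-1,-3,0.9,0,0,0,0],[-1,-5,1.5,0,0,0,0],[-1,-5,1.5,0,0,0,0],[-1,-5,1.5,0,0,0,0],[-1,-4,1.4,0,0,0,0],[-1,-2.5,0,0,0,0,0],[-1,-1.4,0,0,0,0,0],[-1,0,0,0,0,0,0],[-1,0,0,0,0,0,0]]]'
python3 - <<'E'
from h import *
print(go(.5682,-.088), caps("wrist"))
E
```

```text
clock: 37.42
position: [0.5683, -0.0862, 0.3437]
tool_rot: [3.142, -0.001, 1.57]
force: [-0.2, -0.6, 0.2]
grip_width: 0.0145
finger_force: 39.0
[-0.19 -0.01 -0.  ] [[ 6.82347991e-01  7.31025049e-03  9.80380873e-02  9.90000000e+01
   7.92498232e-01  2.58520720e-02]
 [ 5.68099097e-01 -5.52159311e-02  1.97986693e-01  8.13000000e+02
   5.68048023e-01 -8.50257454e-02]
 [ 5.68682731e-01 -2.00969147e-01  9.36884216e-02  2.40000000e+01
   5.69157153e-01 -2.01197474e-01]]
```

```bash
python3 -m creep '[[[-1,-0.15,0,3,0,0,0],[-1,0,0,3,0,0,0],[-1,0,0,0.5,0,0,0],[-1,0,0,0.7,0,0,0],[-1,0,0,0.7,0,0,0],[-1,0,0,0.7,0,0,0],[-1,0,0,0.7,0,0,0],[-1,0,0,0.5,0,0,0],[-1,0,0,0.2,0,0,0],[-1,0,0,0,0,0,0]]]'
python3 -m creep '[[[0,0,0,0,0,0,0],[0,0,0,0,0,0,0],[0,0,0,0,0,0,0],[0,0,0,0,0,0,0],[0,0,0,-2,0,0,0],[0,0,0,-4,0,0,0],[0,0,0,-5,0,0,0],[0,-2,0,-3,0,0,0],[0,-4,0,0,0,0,0],[0,-4,0,0,0,0,0],[0,0,0,0,0,0,0],[0,0,0,0,0,0,0]]]'
python3 - <<'E'
from h import *
print(caps("wrist"))
f=vision.grab_frame("wrist");cv2.imwrite("pics/w9.png",f["image"])
E
```

```text
clock: 38.72
position: [0.5683, -0.0889, 0.2436]
tool_rot: [-3.141, -0.0, 1.57]
force: [-0.3, -0.5, 0.2]
grip_width: 0.0146
finger_force: 39.1
clock: 40.22
position: [0.5682, -0.1883, 0.3846]
tool_rot: [3.141, -0.0, 1.57]
force: [-0.2, 1.1, -0.5]
grip_width: 0.0426
finger_force: 0.0
[[ 5.69012746e-01 -9.97492475e-02  9.43614047e-02  2.56000000e+02
   5.69425297e-01 -8.81311422e-02]
 [ 5.68976380e-01 -1.28179637e-01  9.42365071e-02  2.09000000e+02
   5.69428047e-01 -1.27735603e-01]
 [ 5.69437495e-01 -1.66810839e-01  9.40997282e-02  1.90000000e+02
   5.69450230e-01 -1.66869324e-01]
 [ 5.69469001e-01 -1.66035758e-01  9.38909009e-02  1.73000000e+02
   5.69438572e-01 -2.05811443e-01]
 [ 5.67912087e-01 -1.85664447e-01  9.37690911e-02  1.58000000e+02
   5.67410677e-01 -2.44388838e-01]]
```

View pics/w9.png

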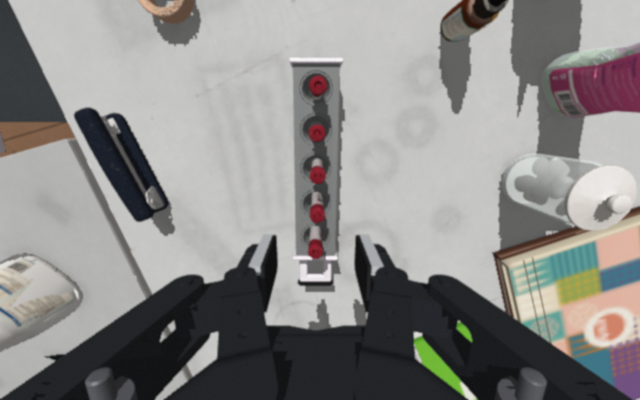

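All five tubes stand in a row at x≈317, y≈85–247. Their caps are at z 0.094, 40 mm apart and upright, and the hand is clear of everything.

```bash
python3 -c "
from workcell import bot
print(bot.job_done())"
```

```text
the job is handed in; nothing more can be done
None
```

I moved the four samples into rack wells 2–5 in their original order, directly after the control. In the last picture all five tubes stood upright and fully seated. I handed the job in soon after 40 s (limit 104 s), but no verdict came back.

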